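# Dispense a strip and set it to the planing stop

### The job

Get one walnut strip out of the plywood magazine and ready for planing: push the spring-loaded slide all the way in to its end by its upright paddle, then take the fingers off it right there so that it snaps home by itself and the next strip drops down. Bring the strip that came out, lying flat, up against the light wooden stop on the worktop: one long edge flush along the stop's side that faces the magazine and no end sticking out past the stop. Leave the other two strips in the magazine and the things around undisturbed.

Things in the scene. Friction and masses are not known exactly. Their poses are not given: they have to be found in the camera images.
- magazine: plywood strip magazine, fixed, 60 mm high; origin on the worktop under the stack's middle; +x = push and exit direction (about robot's left), z up, strips lie along y. Cheeks to y +-90 mm (feet +-115), x +-35. Front lips at x 25..35, y +-48..78 start 24 mm up: only the lowest strip passes. Rear: guide rails 18 mm high to y +-54, x -167; tail bar 12 mm high at x -177..-167
- pusher (a joint): slide travel along magazine +x, m: 0 home, 0.100 fully in (hard stop). Springs push it home with about 4 N at 0, 9 N at 0.100. Its 15 mm thick blade pushes the lowest strip out onto the bare worktop, leaving its centre about 90 mm in front of the magazine's origin, its rear edge 34 mm clear of the lips. The upper strips ride on the blade and drop when it is home.
- paddle (a point): middle of the rear face (the face to push on, looking to magazine -x) of the slide's upright aluminium paddle, 42 mm above the worktop; paddle 10 mm thick, 44 mm wide along y, top 52 mm above the worktop. Moves with the slide. At home 151 mm behind the magazine's origin, 16 mm in front of the tail bar; x axis along the push
- strip_bottom_mid (a point): the lowest strip of the stack, the one to be dispensed: walnut strip 42 x 150 x 19 mm (x, y, z of its own frame: width, length, thickness), about 75 g; the point is its centre
- strip_middle_mid (a point): the second strip of the stack, which drops to the worktop inside the magazine: walnut strip 42 x 150 x 19 mm (x, y, z of its own frame: width, length, thickness), about 75 g; the point is its centre
- strip_top_mid (a point): the uppermost strip: walnut strip 42 x 150 x 19 mm (x, y, z of its own frame: width, length, thickness), about 75 g; the point is its centre
- stop_face (a point): middle of the front face of the planing stop, a light wooden bar 30 x 220 x 14 mm high fixed flat on the worktop, 7 mm above the worktop; its x axis points from the face into the stop (away from the magazine, level), its y axis runs along the 220 mm length. A strip lying flush has its centre at x = -21 mm.
- sander: sanding block 57 x 87 x 32 mm, a bystander; origin under its centre
- tape: yellow tape measure 38 x 83 x 66 mm, a bystander; origin under its centre
- cube: wooden offcut 48 x 55 x 44 mm, a bystander; origin under its centre
Things that resemble listed ones, but are neither listed nor needed, are in the scene too. What is shaped like the part that bears strip_top_mid but blue or orange is not meant.

How it is judged (in metres and radians):
On the way, in this order (a step that is already met when the one before it is completed fails the run):
1. the slide is pushed in to its end (value of joint pusher above 0.097 m), for 0.1 s.
2. it is let go there and runs back by itself, untouched (velocity of joint pusher below -0.1 m/s and value of joint pusher above 0.04 m and contact force between magazine and the fingers below 0.05 N and contact force between magazine and the arm below 0.05 N).
3. the slide is home and the next strip has dropped to the worktop in the magazine (value of joint pusher below 0.003 m and height (world z) of strip_middle_mid below 0.0135 m), for 0.2 s.
At the end, for the whole second after the job is handed in: Slide home within 3 mm; the dispensed strip flat and still, centre 21 mm from the stop face within 4 mm, parallel within 0.045 rad, within 39 mm of the stop's middle along it; next strip down on the worktop in the magazine (within 15 mm of the stack's middle), the last one on it (all of step 3 and height (world z) of strip_bottom_mid below 0.0135 m and x of strip_bottom_mid in the frame of stop_face between -0.025 and -0.017 m and y of strip_bottom_mid in the frame of stop_face between -0.039 and 0.039 m and angle between the y axis of strip_bottom_mid and the y axis of stop_face, either way round below 0.045 rad and linear speed of strip_bottom below 0.01 m/s and x of strip_middle_mid in the frame of magazine between -0.015 and 0.015 m and x of strip_top_mid in the frame of magazine between -0.015 and 0.015 m and height (world z) of strip_top_mid below 0.034 m); the robot touches nothing.
It fails at once if a bystander is moved by more than 20 mm (distance of any of sander, tape, cube from where it was at the start of the episode above 0.02 m).
It fails at once if a second strip leaves the magazine (x of any of strip_middle_mid, strip_top_mid in the frame of magazine above 0.035 m).
It also fails if it takes over 56 s, if anything falls off the work surface, if the arm or the gripper's body presses on something with over 40 N, if the wrist force passes 120 N, or if a joint passes its speed limit or range.

### The arm

A 6-joint arm with a two-finger parallel gripper is mounted at the origin on a cart in front of the work surface, level with it; the furniture and walls round the work are solid. World frame = base frame: x ahead of the robot, y to its left, z up, the work surface at z = 0. Lengths are in mm, angles in degrees, forces in N, time in s.
With the tool pointing down it reaches from about 350 to 850 mm from the base axis. Payload 8.1 kg.
Tool frame: the origin (TCP) lies midway between the tips of the shut fingers; the grasp point (between the pads) lies 19 mm behind it; z points along the fingers, y is the line along which they close (so a half turn about z gives the same grasp; the last joint's range is limited). The gripper opens to 85 mm and grips with 20 to 120 N. Pads are 22 mm wide; open, the fingers measure 114 mm over their backs; the gripper's body (76 mm by 85 mm) begins 54 mm behind the grasp point. The pads swing forward as they close: fully open they stand 13 mm farther back than shut.
Start: joints at [61.971, 7.471, 85.268, -0, 87.261, -4.893], TCP at [235.729, 551.758, 231.292] pointing down, gripper open.
Joint ranges: [-169.43, 169.43], [-51.17, 129.36], [1.28, 143.12], [-76.62, 256.62], [0, 156.53], [-152.29, 152.29]. Speed limits (degrees/s): [136.94, 136.94, 159.86, 180, 180, 180].

### API

Orientations are given as [roll, pitch, yaw] about the fixed x, y, z axes, in that order (R = Rz(yaw) Ry(pitch) Rx(roll)).
In Python, from bench import r gives the robot as it stands.
- The arm moves only by the tool apply_moves, never from a script. Its argument "steps" is a list of rows, each a list of 7 numbers: the opening, from -1 (shut) to 1 (fully open), then the shift along the tool's x, y, z in mm, then the turn, a rotation vector about the tool's x, y, z in units of 5 degrees (1.0 is 5 degrees). A call has exactly 8 rows; each row shifts and turns the commanded pose from where the row before left it, along the tool's axes as they then stand; what a row does not reach is not made up. A row lasts 1/10 s, in which the tool goes at most 50 mm and 8.59 degrees, less where a joint would pass 70% of its speed; a pose out of reach is approached as far as the arm can. A call is refused whole if a number of a shift passes 50 or a number of a turn 1, either way. A call with a gripper value outside its range is refused whole. The fingers move at their own pace and stop on an object; "squeeze" is the grip in N (left out, the last holds). Time passes only in rows, so rows that do not move let the fingers close, or fill a call up. It gives the time, the measured TCP pose, the force, the opening and the grip force at its end, in the units of the state.
- r.sense(): the state, without advancing time (a new reading comes with each control period).
- r.snapshot(name): name is "side" or "top" or "wrist"; returns a dict with "color" (420x560x3 uint8, blue, green, red), "depth" (420x560 float32, mm along the optical axis (not along the pixel's ray), 0 where there is no reading), "mtx" (3x3 intrinsics, pixels), "T" (4x4, takes a point from camera to world coordinates); the wrist camera has in their place "hand_eye" (4x4, takes a point from camera to tool coordinates, whose origin is the TCP and whose axes are the flange's). Camera axes: x right, y down, z forward; pixel columns grow to the right and rows downward; lengths in mm; the calibration is good to about 2 mm. The wrist camera is an equidistant fisheye: a pixel r from the principal point sees the ray r / f radians off the axis. A picture is of the moment at which its call begins: read the wrist's pose just before it.
- r.hand_in(): hands the job in; it is judged then, once.
The state is a dict: "time": time; "joint_pos": joint angles; "qd": joint speeds; "joint_efforts": joint torques, N m; "tool_pos": TCP position; "tcp_rot": TCP orientation; "ft_force": force on the tool from outside, world axes, zero at the start; "wrist_torque": the same for the moment, N m; "finger_gap": finger opening in mm; "grip_force": force on a finger pad.
Only numpy, scipy, OpenCV 4.12 (cv2) and the standard library are available. Lean on these libraries where they do the work, as an engineer would, in place of code of your own. Each camera call takes 0.05 s, during which the arm holds its last target. There are 200 camera calls.

## Working session

There is one attempt and no reset: what is moved stays moved. The work goes in short steps, Python scripts to look and compute and a tool call to move; the robot and the scene stay as the last step left them, time stands still between calls to the robot, and variables do not carry over. Pictures are saved under pics/ and viewed, at most 10 in all, crops included, and the job is handed in when it is done.

Besides the shell and the picture viewer there is one more tool, called as name(argument=value, ...) on one line, values as JSON. apply_moves: Moves the arm, as the interface text tells. Its arguments: {"type":"object","properties":{"steps":{"type":"array"},"squeeze":{"type":"number"}},"required":["steps"]}

```bash
mkdir -p pics; ls
python3 - <<'E'
from bench import r
import cv2,numpy as np,pickle
print(r.sense())
d={}
for n in ("top","side"):
    s=r.snapshot(n); d[n]=s; cv2.imwrite(f"pics/{n}0.png",s["color"]); print(n,s["mtx"].tolist(),np.round(s["T"],3).tolist())
pickle.dump(d,open("s0.pkl","wb"))
E
```

```text
pics
{'time': 0.0, 'joint_pos': array([ 6.19715809e+01,  7.51538688e+00,  8.53279508e+01, -1.09430247e-03,
        8.72599269e+01, -4.89240824e+00]), 'qd': array([-0.00871446,  0.01090032,  0.11724294,  0.01086415, -0.11531459,
       -0.05315539]), 'joint_efforts': array([-9.24827436e-04, -5.69384730e+01, -5.00561678e+01, -2.88409146e-04,
        1.41371108e-02, -4.62810931e-05]), 'tool_pos': array([235.47915976, 551.28479915, 230.25423657]), 'tcp_rot': array([-1.79897018e+02, -7.71793289e-03,  1.56864036e+02]), 'ft_force': array([-0.58153826,  0.82929306,  0.79747533]), 'wrist_torque': array([0.05163036, 0.01185007, 0.00187895]), 'grip_force': 0.0, 'finger_gap': 85.39991982723636}
top [[403.6753900626245, 0.0, 283.86033552206635], [0.0, 403.6753900626245, 211.91077502123264], [0.0, 0.0, 1.0]] [[0.003, -0.974, 0.227, 249.722], [-1.0, -0.003, -0.0, 155.553], [0.001, -0.227, -0.974, 1372.052], [0.0, 0.0, 0.0, 1.0]]
side [[525.0775554289465, 0.0, 282.54937743278543], [0.0, 525.0775554289465, 214.29484631671187], [0.0, 0.0, 1.0]] [[-0.989, -0.038, 0.145, 328.152], [-0.149, 0.379, -0.913, 1549.009], [-0.021, -0.924, -0.381, 629.384], [0.0, 0.0, 0.0, 1.0]]
```

View pics/top0.png

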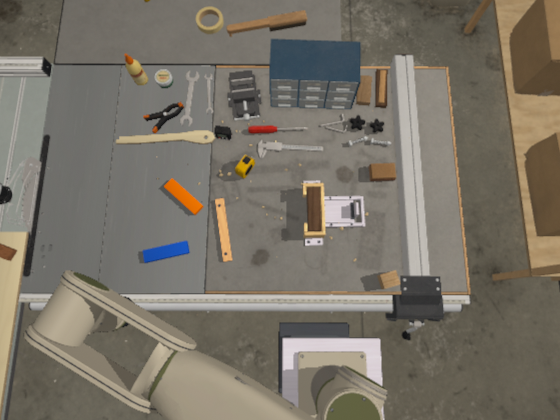

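View pics/side0.png

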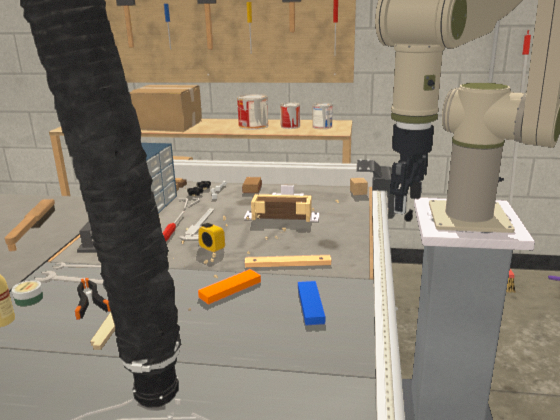

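The top view shows the magazine with the walnut stack at (314,210), its paddle at about (356,212), and the stop at (223,230). Lookalikes are the orange strip (183,196), the blue strip (166,252), the brown block (383,172) and the dark bars by the cabinet (381,88). The only walnut stack in a plywood magazine is the one at (314,210). I'll check it in a close crop and measure.

```bash
cat > h.py <<'E'
import numpy as np,cv2,pickle
def ray(s,uv,z):
    uv=np.atleast_2d(np.float64(uv)); K=s["mtx"];T=s["T"]
    d=np.c_[(uv-K[[0,1],[2,2]])/K[[0,1],[0,1]],np.ones(len(uv))]@T[:3,:3].T
    return T[:3,3]+d*((z-T[2,3])/d[:,2])[:,None]
def proj(s,p):
    p=np.atleast_2d(p); q=(p-s["T"][:3,3])@s["T"][:3,:3]; q=q@s["mtx"].T; return q[:,:2]/q[:,2:]
def cloud(s):
    v,u=np.mgrid[:420,:560]; K=s["mtx"]; d=s["depth"]
    c=np.stack([(u-K[0,2])/K[0,0]*d,(v-K[1,2])/K[1,1]*d,d],-1)
    return c@s["T"][:3,:3].T+s["T"][:3,3]
E
python3 - <<'E'
from h import *
d=pickle.load(open("s0.pkl","rb")); s=d["top"]; P=cloud(s); hsv=cv2.cvtColor(s["color"],cv2.COLOR_BGR2HSV)
c=cv2.resize(s["color"][150:295,200:400],(800,580),interpolation=cv2.INTER_CUBIC); cv2.imwrite("pics/crop.png",c)
c=cv2.resize(d["side"]["color"][170:290,180:380],(800,480),interpolation=cv2.INTER_CUBIC); cv2.imwrite("pics/crops.png",c)
# stop
def comp(mask,seed):
    n,l=cv2.connectedComponents(mask.astype(np.uint8)); return l==l[seed[1],seed[0]]
h=hsv
print("hsv stop,strip,ply,bg",[hsv[y,x].tolist() for x,y in((223,225),(314,210),(308,183),(270,230),(183,196),(166,252))])
m=comp((h[...,1]>90)&(h[...,0]>8)&(h[...,0]<25)&(h[...,2]>150),(222,222))
ys,xs=np.nonzero(m); w=ray(s,np.c_[xs,ys],14)[:,:2]
rc=cv2.minAreaRect(w.astype(np.float32)); print("stop",m.sum(),rc,cv2.boxPoints(rc).round(1).tolist(), "depth z",np.median(P[m][:,2]))
m=comp((h[...,1]>90)&(h[...,2]<110),(314,210))
ys,xs=np.nonzero(m); w=ray(s,np.c_[xs,ys],57)[:,:2]; rc=cv2.minAreaRect(w.astype(np.float32)); print("stack",m.sum(),rc,cv2.boxPoints(rc).round(1).tolist(),np.median(P[m][:,2]))
for (x,y) in((383,172),(390,280),(245,166),(308,183),(356,212)): print((x,y),P[y,x].round(0))
E
```

```text
hsv stop,strip,ply,bg [[17, 128, 235], [13, 118, 97], [17, 81, 215], [18, 27, 114], [14, 255, 228], [109, 219, 178]]
stop 592 ((506.49005126953125, 362.69012451171875), (221.24551391601562, 32.36000442504883), 9.54668140411377) [[394.70001220703125, 360.29998779296875], [400.1000061035156, 328.3999938964844], [618.2999877929688, 365.1000061035156], [612.9000244140625, 397.0]] depth z 14.197268956855964
stack 566 ((569.6096801757812, 55.5819091796875), (148.3309783935547, 43.505374908447266), 0.20655441284179688) [[495.3999938964844, 77.0999984741211], [495.5, 33.599998474121094], [643.9000244140625, 34.099998474121094], [643.7000122070312, 77.5999984741211]] 57.16478653032334
(383, 172) [ 708. -192.   28.]
(390, 280) [ 334. -191.   42.]
(245, 166) [714. 288.  68.]
(308, 183) [656.  74.  64.]
(356, 212) [560. -88.  47.]
```

View pics/crop.png

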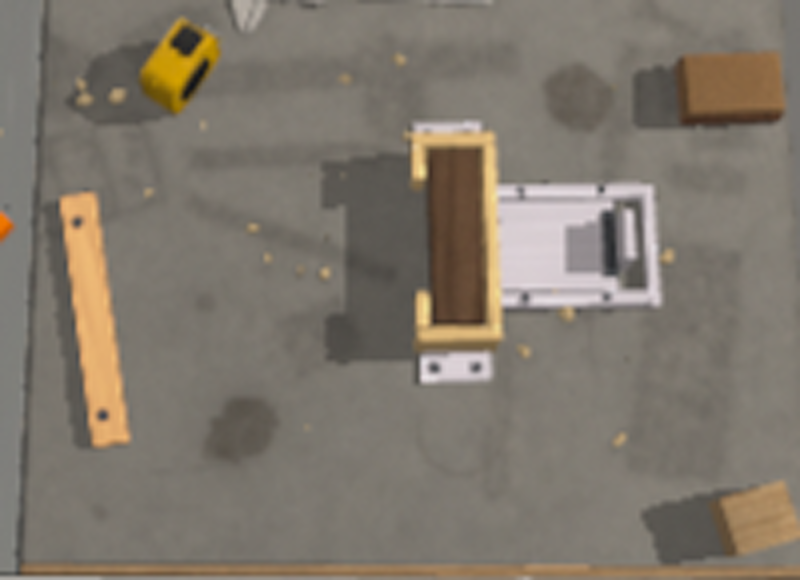

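View pics/crops.png

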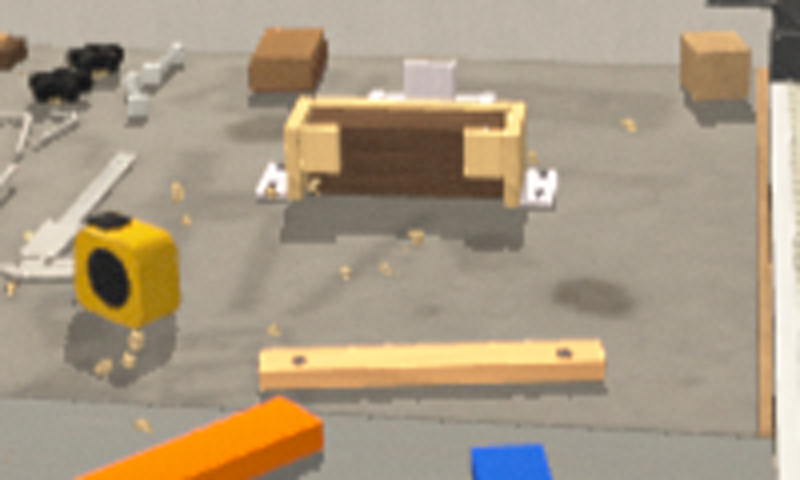

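The crop confirms it: a walnut stack between plywood cheeks, with lips to the left. The paddle top is at crop (630,235) inside the white slide, and the stop runs from (80,195) to (110,445). One refinement: paddle, tail bar and magazine axis.

Run:
```python
from h import *
d=pickle.load(open("s0.pkl","rb")); s=d["top"]; P=cloud(s); h=cv2.cvtColor(s["color"],cv2.COLOR_BGR2HSV)
ctr=lambda c:np.array([200+c[0]/4-.4,150+c[1]/4-.4])
# paddle top by depth
m=(P[...,2]>44)&(P[...,2]<60)&(P[...,1]<-60)&(P[...,1]>-140)&(P[...,0]>500)&(P[...,0]<640)
q=P[m]; print("paddle top pts",len(q),q.min(0).round(),q.max(0).round(),q.mean(0).round(1))
ys,xs=np.nonzero(m); print("ray z52",ray(s,np.c_[xs,ys],52).mean(0).round(1))
print("tail corners",ray(s,[ctr((655,183)),ctr((660,305))],12).round(1).tolist())
# plywood box outline
m=(P[...,2]>54)&(P[...,2]<68)&(P[...,1]>-10)&(P[...,1]<120)&(P[...,0]>440)&(P[...,0]<700)
ys,xs=np.nonzero(m); w=ray(s,np.c_[xs,ys],60)[:,:2].astype(np.float32); print("box",len(w),cv2.minAreaRect(w))
# white slide/rails direction
m=((h[...,1]<40)&(h[...,2]>165)).astype(np.uint8); m[:, :320]=0; m[:,370:]=0; m[:190]=0;m[230:]=0
ys,xs=np.nonzero(m); w=ray(s,np.c_[xs,ys],15)[:,:2].astype(np.float32); print("slide",len(w),cv2.minAreaRect(w))
# side view stop front top edge and paddle top
t=d["side"]; cs=lambda c:np.array([180+c[0]/4-.4,170+c[1]/4-.4])
print("side paddle top edge z52",ray(t,[cs((405,60)),cs((457,62))],52).round(1).tolist())
print("side stop back-face top corners z14",ray(t,[cs((260,358)),cs((605,350))],14).round(1).tolist())
```

```text
paddle top pts 41 [552. -95.  46.] [595. -84.  55.] [572.2 -88.8  50.3]
ray z52 [571.8 -88.5  52. ]
tail corners [[627.5, -122.4, 12.0], [518.9, -122.2, 12.0]]
box 817 ((570.6407470703125, 55.73756790161133), (179.15008544921875, 68.46652221679688), 0.9507623910903931)
slide 863 ((570.8246459960938, -53.1751708984375), (106.48155975341797, 137.13706970214844), 0.204977348446846)
side paddle top edge z52 [[593.3, -93.3, 52.0], [549.2, -92.2, 52.0]]
side stop back-face top corners z14 [[615.2, 380.4, 14.0], [397.3, 345.3, 14.0]]
```

apply_moves(steps=[[-1,0,0,0,0,0,1],[-1,0,0,0,0,0,1],[-1,0,0,0,0,0,1],[-1,0,0,0,0,0,1],[-1,0,0,0,0,0,1],[-1,0,0,0,0,0,1],[-1,0,0,0,0,0,1],[-1,0,0,0,0,0,1]])

```text
time: 0.9
tool_pos: [235.6, 551.5, 230.7]
tcp_rot: [-179.9, 0.0, 116.7]
ft_force: [-0.0, -0.6, 0.3]
finger_gap: 0.2
grip_force: 0.0
```

apply_moves(steps=[[-1,0,0,0,0,0,1],[-1,0,0,0,0,0,1],[-1,0,0,0,0,0,1],[-1,0,0,0,0,0,1],[-1,0,0,0,0,0,1],[-1,0,0,0,0,0,0.37],[-1,0,0,0,0,0,0],[-1,0,0,0,0,0,0]])

```text
time: 1.7
tool_pos: [235.6, 551.6, 230.9]
tcp_rot: [-180.0, 0.0, 90.1]
ft_force: [0.3, -0.8, -0.7]
finger_gap: -0.0
grip_force: 0.0
```

apply_moves(steps=[[-1,-40,21,0,0,0,0],[-1,-40,21,0,0,0,0],[-1,-40,21,0,0,0,0],[-1,-40,21,0,0,0,0],[-1,-40,21,0,0,0,0],[-1,-40,21,0,0,0,0],[-1,-40,21,0,0,0,0],[-1,-40,21,0,0,0,0]])

```text
time: 2.5
tool_pos: [404.3, 230.1, 231.4]
tcp_rot: [180.0, -0.0, 90.1]
ft_force: [1.3, 0.1, -1.2]
finger_gap: 0.0
grip_force: 0.0
```

apply_moves(steps=[[-1,-42,21,0,0,0,0],[-1,-42,21,0,0,0,0],[-1,-42,21,0,0,0,0],[-1,-42,21,0,0,0,0],[-1,-42,21,20,0,0,0],[-1,-42,21,30,0,0,0],[-1,-42,21,30,0,0,0],[-1,-42,21,30,0,0,0]])

```text
time: 3.3
tool_pos: [565.6, -92.2, 130.0]
tcp_rot: [180.0, 0.0, 90.1]
ft_force: [1.9, 0.2, -1.0]
finger_gap: 0.0
grip_force: 0.0
```

apply_moves(steps=[[-1,-5,0,0,0,0,0],[-1,-5,0,10,0,0,0],[-1,0,0,0,0,0,0],[-1,0,0,0,0,0,0],[-1,0,0,0,0,0,0],[-1,0,0,0,0,0,0],[-1,0,0,0,0,0,0],[-1,0,0,0,0,0,0]])

```text
time: 4.1
tool_pos: [565.2, -100.1, 121.4]
tcp_rot: [180.0, 0.0, 90.0]
ft_force: [0.5, 0.1, 0.3]
finger_gap: -0.2
grip_force: 0.0
```

apply_moves(steps=[[-1,-8,3,0,0,0,0],[-1,-8,3,0,0,0,0],[-1,0,0,20,0,0,0],[-1,0,0,20,0,0,0],[-1,0,0,20,0,0,0],[-1,0,0,15,0,0,0],[-1,0,0,10,0,0,0],[-1,0,0,0,0,0,0]])

```text
time: 4.9
tool_pos: [569.9, -116.4, 34.2]
tcp_rot: [-179.8, -0.0, 90.0]
ft_force: [0.5, -0.6, -0.5]
finger_gap: -0.2
grip_force: 0.0
```

Run:
```python
from bench import r
import cv2
t=r.snapshot("top"); cv2.imwrite("pics/t2.png",cv2.resize(t["color"][150:260,280:400],(720,600)) if 0 else cv2.resize(t["color"][150:250,290:400],(770,600)))
print(r.sense()["tool_pos"],r.sense()["ft_force"])
```

```text
[ 570.70096482 -116.47624979   35.49395691] [-0.47504204  0.39498473  0.74122958]
```

View pics/t2.png

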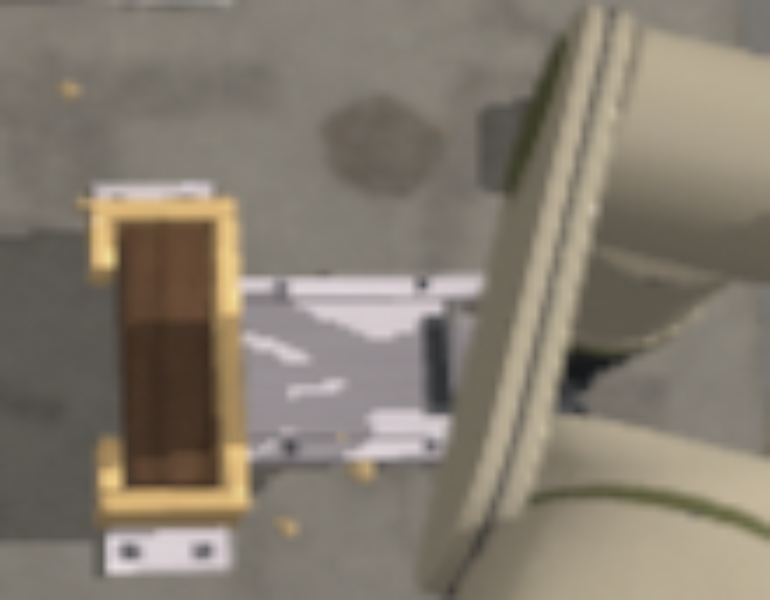

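The paddle at (437,365) in the crop is still home, with the fingers behind it under the arm. Now pushing.

apply_moves(steps=[[-1,9,0,0,0,0,0],[-1,12,0,0,0,0,0],[-1,12,0,0,0,0,0],[-1,12,0,0,0,0,0],[-1,12,0,0,0,0,0],[-1,12,0,0,0,0,0],[-1,12,0,0,0,0,0],[-1,12,0,0,0,0,0]])

```text
time: 5.75
tool_pos: [570.6, -23.9, 37.0]
tcp_rot: [-180.0, 0.2, 90.0]
ft_force: [-5.6, -9.9, 3.2]
finger_gap: 0.3
grip_force: 5.1
```

apply_moves(steps=[[-1,6,0,0,0,0,0],[-1,4,0,0,0,0,0],[-1,3,0,0,0,0,0],[-1,2,0,0,0,0,0],[-1,1,0,0,0,0,0],[-1,0,0,0,0,0,0],[-1,0,0,0,0,0,0],[-1,0,0,0,0,0,0]])

```text
time: 6.55
tool_pos: [570.5, -8.1, 36.9]
tcp_rot: [-180.0, 0.1, 90.0]
ft_force: [-4.9, -8.7, 3.8]
finger_gap: -0.3
grip_force: 4.5
```

apply_moves(steps=[[-1,1,0,0,0,0,0],[-1,1,0,0,0,0,0],[-1,1,0,0,0,0,0],[-1,1,0,0,0,0,0],[-1,0,0,0,0,0,0],[-1,0,0,0,0,0,0],[-1,0,0,0,0,0,0],[-1,0,0,0,0,0,0]])

```text
time: 7.35
tool_pos: [570.6, -6.8, 37.0]
tcp_rot: [-180.0, 0.4, 90.0]
ft_force: [-6.0, -20.9, 2.9]
finger_gap: 0.1
grip_force: 10.4
```

Hard stop reached: the force jumped to 21 N. Now lifting off fast.

apply_moves(steps=[[-1,0,0,-50,0,0,0],[-1,0,0,-50,0,0,0],[-1,0,0,-20,0,0,0],[-1,0,0,0,0,0,0],[-1,0,0,0,0,0,0],[-1,0,0,0,0,0,0],[1,0,0,0,0,0,0],[1,0,0,0,0,0,0]])

```text
time: 8.15
tool_pos: [570.1, -3.1, 154.5]
tcp_rot: [-179.9, -0.0, 90.0]
ft_force: [0.2, 0.4, -0.5]
finger_gap: 28.1
grip_force: 0.0
```

```bash
cat > m.py <<'E'
from h import *
def look(r,tag):
    s=r.snapshot("top"); P=cloud(s); h=cv2.cvtColor(s["color"],cv2.COLOR_BGR2HSV)
    cv2.imwrite(f"pics/{tag}.png",cv2.resize(s["color"][140:290,200:400],(800,600)))
    m=(h[...,1]>90)&(h[...,2]<150)&(h[...,0]<22)&(P[...,1]>95)&(P[...,1]<360)&(P[...,2]>10)&(P[...,2]<28)&(P[...,0]>400)&(P[...,0]<680)
    n,l,st,c=cv2.connectedComponentsWithStats(m.astype(np.uint8))
    for i in range(1,n):
        if st[i,4]>150:
            ys,xs=np.nonzero(l==i); w=ray(s,np.c_[xs,ys],19)[:,:2].astype(np.float32)
            print("strip",st[i,4],cv2.minAreaRect(w),"z",np.median(P[l==i][:,2]))
    return s,P
E
python3 - <<'E'
from bench import r
from m import *
s,P=look(r,"t3"); print(r.sense()["tool_pos"])
E
```

```text
strip 475 ((566.0782470703125, 145.86257934570312), (148.49668884277344, 38.16820526123047), 0.2798837423324585) z 19.213617823699906
[570.32013523  -3.21337912 154.78078577]
```

View pics/t3.png

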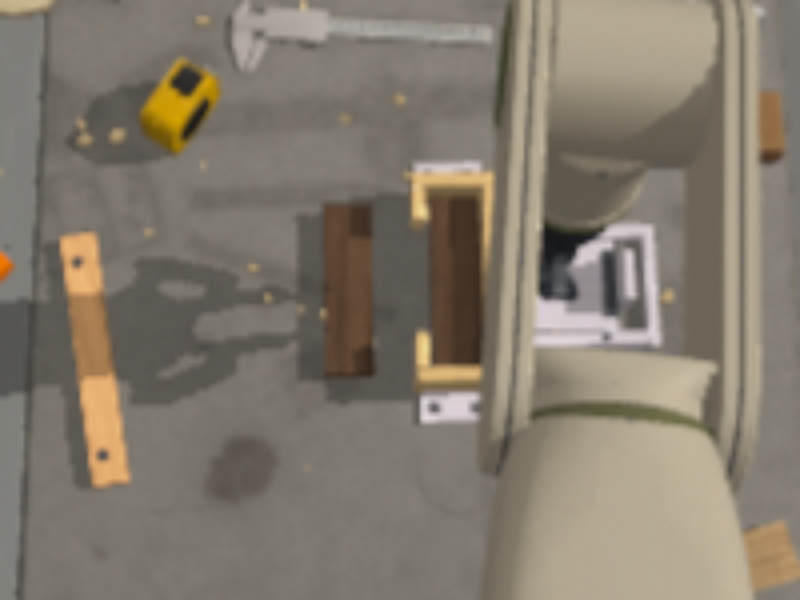

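The strip is out at crop (348,290), clear of the lips. The paddle is back home at (620,285). Next I turn 90° and grasp the strip across its width.

apply_moves(steps=[[0.5,0,0,0,0,0,-1],[0.5,0,0,0,0,0,-1],[0.5,0,0,0,0,0,-1],[0.5,0,0,0,0,0,-1],[0.5,0,0,0,0,0,-1],[0.5,0,0,0,0,0,-1],[0.5,0,0,0,0,0,-1],[0.5,0,0,0,0,0,-1]])

```text
time: 9.0
tool_pos: [570.7, -3.4, 155.4]
tcp_rot: [-180.0, -0.0, 130.2]
ft_force: [-0.3, -0.4, 0.5]
finger_gap: 63.9
grip_force: 0.0
```

apply_moves(steps=[[0.5,0,0,0,0,0,-1],[0.5,0,0,0,0,0,-1],[0.5,0,0,0,0,0,-1],[0.5,0,0,0,0,0,-1],[0.5,0,0,0,0,0,-1],[0.5,0,0,0,0,0,-1],[0.5,0,0,0,0,0,-1],[0.5,0,0,0,0,0,-1]])

```text
time: 9.8
tool_pos: [570.7, -3.4, 155.4]
tcp_rot: [-180.0, -0.0, 170.2]
ft_force: [0.3, 0.4, -0.2]
finger_gap: 64.1
grip_force: 0.0
```

apply_moves(steps=[[0.5,0,0,0,0,0,-1],[0.5,0,0,0,0,0,-1],[0.5,0,30,0,0,0,0],[0.5,0,40,0,0,0,0],[0.5,0,40,0,0,0,0],[0.5,2,30,0,0,0,0],[0.5,1,13,0,0,0,0],[0.5,0,0,0,0,0,0]])

```text
time: 10.6
tool_pos: [567.5, 151.0, 155.5]
tcp_rot: [-180.0, -0.0, -179.8]
ft_force: [0.3, -1.0, 0.5]
finger_gap: 64.1
grip_force: 0.0
```

apply_moves(steps=[[0.5,0,0,35,0,0,0],[0.5,0,0,40,0,0,0],[0.5,0,0,40,0,0,0],[0.5,0,-2,20,0,0,0],[0.5,0,-2,14,0,0,0],[0.5,0,0,0,0,0,0],[0.5,0,0,0,0,0,0],[0.5,0,0,0,0,0,0]])

```text
time: 11.4
tool_pos: [569.7, 145.6, 9.0]
tcp_rot: [180.0, 0.2, 180.0]
ft_force: [0.4, 0.7, 0.0]
finger_gap: 64.2
grip_force: 0.0
```

apply_moves(steps=[[-0.3,0,0,0,0,0,0],[-0.3,0,0,0,0,0,0],[-0.3,0,0,0,0,0,0],[-0.3,0,0,0,0,0,0],[-0.3,0,0,0,0,0,0],[-0.3,0,0,0,0,0,0],[-0.3,0,0,0,0,0,0],[-0.3,0,0,0,0,0,0]], squeeze=30)

```text
time: 12.2
tool_pos: [569.2, 145.9, 8.6]
tcp_rot: [180.0, 0.1, -180.0]
ft_force: [-1.6, -0.3, 6.8]
finger_gap: 41.0
grip_force: 30.6
```

apply_moves(steps=[[-0.3,0,0,-8,0,0,0],[-0.3,0,0,-8,0,0,0],[-0.3,7,20,0,0,0,0],[-0.3,9,26,0,0,0,0],[-0.3,9,26,0,0,0,0],[-0.3,9,26,0,0,0,0],[-0.3,9,26,0,0,0,0],[-0.3,8,25,0,0,0,0]])

```text
time: 13.0
tool_pos: [516.5, 295.9, 23.7]
tcp_rot: [180.0, 0.0, -180.0]
ft_force: [1.1, 0.6, -0.4]
finger_gap: 41.0
grip_force: 30.8
```

apply_moves(steps=[[-0.3,0,0,0,0,0,-0.9],[-0.3,0,0,0,0,0,-1],[-0.3,0,0,0,0,0,0],[-0.3,0,0,6,0,0,0],[-0.3,0,0,6,0,0,0],[-0.3,0,0,2,0,0,0],[-0.3,0,0,0,0,0,0],[-0.3,0,0,0,0,0,0]])

```text
time: 13.8
tool_pos: [516.8, 294.3, 8.6]
tcp_rot: [-180.0, -0.0, -170.5]
ft_force: [-0.6, -0.5, 0.6]
finger_gap: 41.5
grip_force: 30.9
```

apply_moves(steps=[[0.25,0,0,0,0,0,0],[0.25,0,0,0,0,0,0],[0.25,0,0,0,0,0,0],[0.25,0,0,-20,0,0,0],[0.25,0,0,-40,0,0,0],[0.25,0,0,-40,0,0,0],[0.25,0,-50,0,0,0,0],[0.25,0,-40,0,0,0,0]])

```text
time: 14.6
tool_pos: [533.3, 205.7, 111.4]
tcp_rot: [180.0, 0.3, -170.3]
ft_force: [0.1, 0.3, -0.2]
finger_gap: 53.2
grip_force: 0.0
```

apply_moves(steps=[[1,0,0,0,0,0,1],[1,0,0,0,0,0,1],[1,0,0,0,0,0,1],[1,0,0,0,0,0,1],[1,0,0,0,0,0,1],[1,0,0,0,0,0,1],[1,0,0,0,0,0,1],[1,0,0,0,0,0,1]])

```text
time: 15.4
tool_pos: [531.8, 205.9, 109.0]
tcp_rot: [180.0, 0.0, 149.3]
ft_force: [0.4, -0.4, -0.2]
finger_gap: 84.9
grip_force: 0.0
```

apply_moves(steps=[[1,0,0,0,0,0,1],[1,0,0,0,0,0,1],[1,0,0,0,0,0,1],[1,0,0,0,0,0,1],[1,0,0,0,0,0,1],[1,0,0,0,0,0,1],[1,0,0,0,0,0,1],[1,0,0,0,0,0,1]])

```text
time: 16.2
tool_pos: [531.8, 205.9, 108.9]
tcp_rot: [180.0, 0.0, 109.3]
ft_force: [0.1, 0.2, 0.1]
finger_gap: 85.2
grip_force: 0.0
```

Run:
```python
from bench import r
from m import *
s,P=look(r,"t4"); q=r.sense(); print(q["tool_pos"],q["tcp_rot"],q["finger_gap"])
```

```text
strip 266 ((511.09332275390625, 305.0196228027344), (147.21337890625, 26.10663414001465), 15.198280334472656) z 19.780938221954784
[531.78291747 205.89434573 108.96069371] [ 1.79993916e+02 -1.31539249e-03  1.09001724e+02] 85.61364573112454
```

View pics/t4.png

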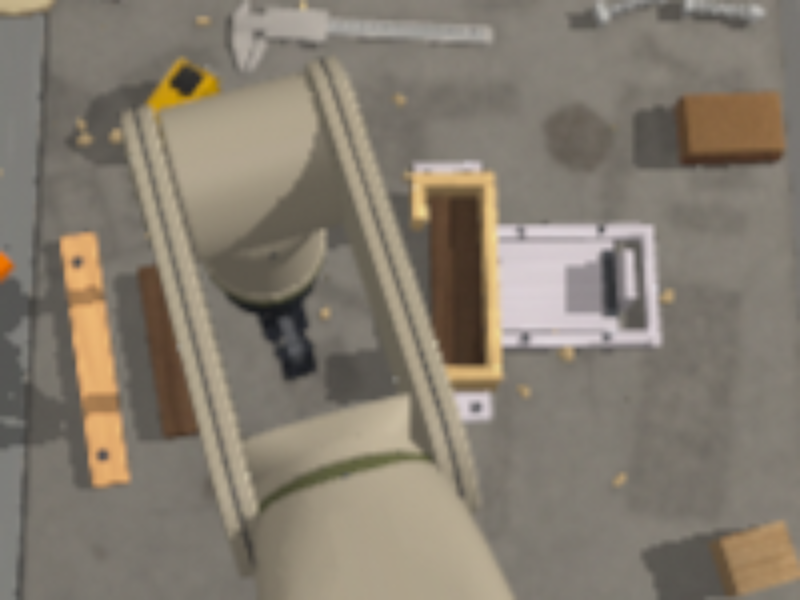

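apply_moves(steps=[[1,0,0,0,0,0,0.95],[1,0,0,0,0,0,0.95],[1,17,0,0,0,0,0],[1,17,0,0,0,0,0],[1,0,0,35,0,0,0],[1,0,0,40,0,0,0],[1,0,0,25,0,0,0],[1,0,0,0,0,0,0]])

```text
time: 17.05
tool_pos: [521.6, 239.4, 4.3]
tcp_rot: [-179.5, 0.1, 100.2]
ft_force: [-0.2, 0.0, -0.6]
finger_gap: 85.4
grip_force: 0.0
```

apply_moves(steps=[[1,0,0,8,0,0,0],[1,0,0,6,0,0,0],[1,0,0,0,0,0,0],[1,0,0,0,0,0,0],[1,0,0,0,0,0,0],[1,0,0,0,0,0,0],[1,0,0,0,0,0,0],[1,0,0,0,0,0,0]])

```text
time: 17.85
tool_pos: [526.0, 239.3, -4.9]
tcp_rot: [180.0, -0.0, 100.0]
ft_force: [0.0, -0.3, 0.3]
finger_gap: 85.3
grip_force: 0.0
```

apply_moves(steps=[[1,8,0,0,0,0,0.09],[1,8,0,0,0,0,0],[1,8,0,0,0,0,0],[1,8,0,0,0,0,0],[1,7,0,0,0,0,0],[1,6,0,0,0,0,0],[1,4,0,0,0,0,0],[1,0,0,0,0,0,0]])

```text
time: 18.65
tool_pos: [517.5, 288.3, -5.1]
tcp_rot: [180.0, -0.0, 99.6]
ft_force: [0.4, -0.8, -0.7]
finger_gap: 85.8
grip_force: 0.0
```

apply_moves(steps=[[1,2,0,0,0,0,0],[1,2,0,0,0,0,0],[1,1,0,0,0,0,0],[1,1,0,0,0,0,0],[1,1,0,0,0,0,0],[1,0,0,0,0,0,0],[1,0,0,0,0,0,0],[1,0,0,0,0,0,0]])

```text
time: 19.45
tool_pos: [516.6, 294.5, -5.0]
tcp_rot: [180.0, -0.0, 99.6]
ft_force: [0.6, 0.4, -0.4]
finger_gap: 85.4
grip_force: 0.0
```

apply_moves(steps=[[1,1,0,0,0,0,0],[1,1,0,0,0,0,0],[1,1,0,0,0,0,0],[1,1,0,0,0,0,0],[1,0,0,0,0,0,0],[1,0,0,0,0,0,0],[1,0,0,0,0,0,0],[1,0,0,0,0,0,0]])

```text
time: 20.25
tool_pos: [516.3, 296.2, -5.1]
tcp_rot: [-180.0, 0.2, 99.6]
ft_force: [2.5, -12.8, 4.1]
finger_gap: 85.8
grip_force: 6.2
```

```bash
python3 - <<'E'
from bench import r
from h import *
for n,b in(("top",(190,265,195,295)),("side",(225,290,235,345))):
    s=r.snapshot(n); c=s["color"][b[0]:b[1],b[2]:b[3]]; cv2.imwrite(f"pics/{n}5.png",cv2.resize(c,(b[3]-b[2])and((b[3]-b[2])*7,(b[1]-b[0])*7),interpolation=cv2.INTER_CUBIC))
E
python3 -c "
import cv2,numpy as np
a=cv2.imread('pics/top5.png');b=cv2.imread('pics/side5.png')
w=max(a.shape[1],b.shape[1]);p=lambda x:cv2.copyMakeBorder(x,0,0,0,w-x.shape[1],0)
c=np.vstack([p(a),p(b)]);f=min(1,600/c.shape[0],800/c.shape[1]);cv2.imwrite('pics/both5.png',cv2.resize(c,None,fx=f,fy=f))"
```

```text
(no output)
```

View pics/both5.png

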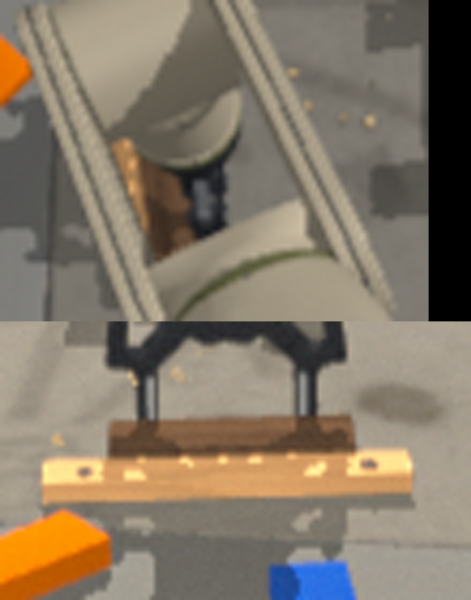

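The strip lies flush along the stop at 12.8 N contact. Its ends (110 to 353 in the crop) are well inside the stop's (42 to 412). Now retreating.

apply_moves(steps=[[1,-8,0,0,0,0,0],[1,-15,0,0,0,0,0],[1,-15,0,0,0,0,0],[1,0,0,-30,0,0,0],[1,0,0,-45,0,0,0],[1,0,0,-45,0,0,0],[1,0,0,-45,0,0,0],[1,-20,0,-20,0,0,0]])

```text
time: 21.15
tool_pos: [527.4, 242.5, 185.6]
tcp_rot: [179.6, -0.1, 99.7]
ft_force: [0.5, 0.1, 0.5]
finger_gap: 85.3
grip_force: 0.0
```

apply_moves(steps=[[1,-40,0,0,0,0,0],[1,-45,0,0,0,0,0],[1,-45,0,0,0,0,0],[1,-45,0,0,0,0,0],[1,-45,0,0,0,0,0],[1,-45,0,0,0,0,0],[1,-30,0,0,0,0,0],[1,0,0,0,0,0,0]])

```text
time: 21.95
tool_pos: [574.4, -54.5, 179.9]
tcp_rot: [180.0, 0.1, 99.3]
ft_force: [-0.0, 0.8, 0.1]
finger_gap: 85.4
grip_force: 0.0
```

apply_moves(steps=[[1,-40,0,0,0,0,0],[1,-45,0,0,0,0,0],[1,-45,0,0,0,0,0],[1,-45,0,0,0,0,0],[1,0,0,0,0,0,0],[1,0,0,0,0,0,0],[1,0,0,0,0,0,0],[1,0,0,0,0,0,0]])

```text
time: 22.75
tool_pos: [603.5, -220.8, 180.0]
tcp_rot: [180.0, -0.0, 99.7]
ft_force: [0.3, 0.9, -0.9]
finger_gap: 85.3
grip_force: 0.0
```

Run:
```python
from bench import r
from m import *
s,P=look(r,"t6"); q=r.sense(); print(q["tool_pos"],q["ft_force"])
h=cv2.cvtColor(s["color"],cv2.COLOR_BGR2HSV)
m=(P[...,2]>30)&(P[...,2]<48)&(h[...,2]<120)&(P[...,1]>30)&(P[...,1]<85)&(P[...,0]>510)&(P[...,0]<630); print("stack top",m.sum(),np.median(P[m],0).round(1))
m=(P[...,2]>44)&(P[...,2]<60)&(P[...,1]<-60)&(P[...,1]>-140)&(P[...,0]>540)&(P[...,0]<600); print("paddle",m.sum(),P[m].mean(0).round(1))
```

```text
strip 527 ((508.5299072265625, 328.6273193359375), (148.25381469726562, 43.57484817504883), 9.987253189086914) z 19.187917800992636
[ 603.61629713 -220.78825254  180.11177597] [0.44702371 0.56860673 0.8846456 ]
stack top 434 [571.2  53.4  37.9]
paddle 39 [572.6 -88.9  51.1]
```

View pics/t6.png

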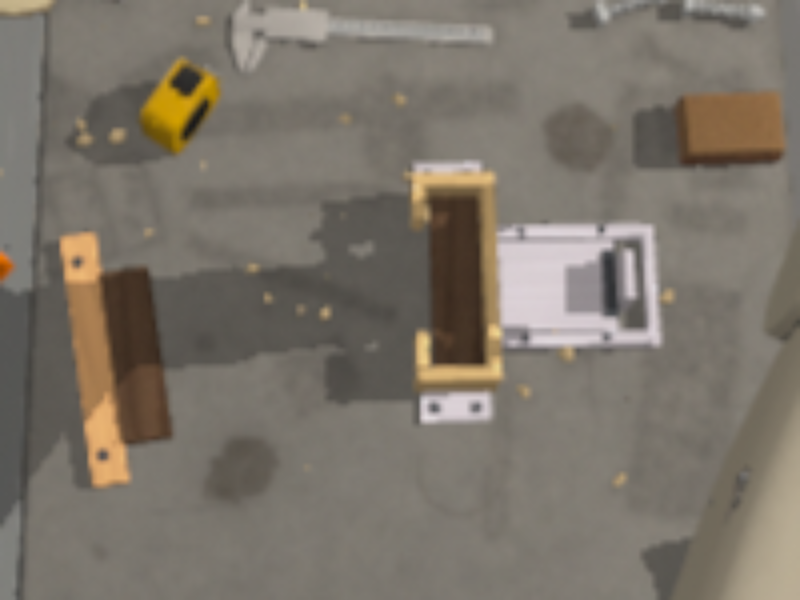

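The strip (crop 138,352) lies flush with the stop and its ends are inside. The stack top is at 38 mm, so two strips remain and both are down. The paddle is home and the bystanders haven't moved.

```bash
python3 -c "
from bench import r
print(r.hand_in())"
```

```text
the job is handed in; nothing more can be done
None
```

The job is handed in; no verdict came back. One strip lies flat and flush against the stop with its ends inside, the slide snapped home on its own, the other two strips are down in the magazine, and nothing nearby was disturbed.

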